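Put the spanners back in their trays

ROBOT

A 6-joint arm with a two-finger parallel gripper is mounted at the origin on the work surface; the furniture and walls round the work are solid. World frame = base frame: x ahead of the robot, y to its left, z up, the work surface at z = 0. Lengths are in mm, angles in rad, forces in N, time in s.
With the tool pointing down it reaches from about 300 to 775 mm from the base axis. Payload 14.6 kg.
Tool frame: the origin (TCP) lies on the centre line of the jaws, within the pads' length; the fingertips stand 19 mm ahead of it and the grasp point (between the pads) is the TCP (bot.tip_reach is the distance from the TCP to the fingertips, in mm); z points along the fingers, y is the line along which they close (so a half turn about z gives the same grasp; the last joint's range is limited). The gripper opens to 85 mm and grips with 20 to 120 N. Pads are 22 mm wide; open, the fingers measure 114 mm over their backs; the gripper's body (76 mm by 85 mm) begins 54 mm behind the grasp point. The pads swing forward as they close: fully open they stand 13 mm farther back than shut.
Start: joints at [1.236, 0.3, 1.521, -0, 1.321, -0.067], TCP at [145.534, 530.386, 250.281] pointing down, gripper open.
Joint ranges: [-3.03, 3.03], [-0.79, 2.21], [0.23, 2.52], [-1.04, 4.18], [0, 3.07], [-2.55, 2.55]. Speed limits (rad/s): [2.22, 2.22, 2.57, 3.14, 3.14, 3.14].

INTERFACE

Orientations are given as a unit quaternion [w, x, y, z].
In Python, from rig import bot gives the robot as it stands. Calls block until the motion is done:
- bot.move_to(position, orientation): joint-space move of the TCP to a pose.
- bot.servo_line(position, attitude=None, speed=150, until_force=None): straight line of the TCP; attitude=None keeps the orientation; speed is the mean speed in mm/s. With until_force (N) it stops when the force on the tool has changed by that much, and returns True; else False.
- bot.move_joints(angles): joint-space move.
- bot.move_gripper(opening, grip_force=None): finger opening in mm; grip_force is the grip in N (None keeps the last); returns when the fingers have stopped.
- bot.dwell(seconds).
- bot.ik(position, orientation): joint angles nearest the present ones, or None.
- bot.read_state(): the state.
- bot.read_camera(name): name is "scene" or "top"; returns a dict with "image" (480x640x3 uint8, blue, green, red), "depth" (480x640 float32, mm along the optical axis (not along the pixel's ray), 0 where there is no reading), "fovy" (degrees; the focal length in pixels is half the picture's height over the tangent of half this angle, whatever the lens; pixels are square), "cx", "cy" (the principal point, pixels), "eye" and "attitude" of the camera in the world. Camera axes: x right, y down, z forward; pixel columns grow to the right and rows downward; lengths in mm; the calibration is good to about 2 mm. A picture is of the moment at which its call begins.
A pose or a line that the arm cannot do raises bot.MotionError and nothing moves.
- bot.finish_job(): hands the job in; it is judged then, once.
The state is a dict: "clock": time; "joint_positions": joint angles; "qvel": joint speeds; "effort": joint torques, N m; "ee_pos": TCP position; "tool_rot": TCP orientation; "ft_force": force on the tool from outside, world axes, zero at the start; "moment": the same for the moment, N m; "grip_width": finger opening in mm; "grip_force": force on a finger pad.
Only numpy, scipy, OpenCV 4.12 (cv2) and the standard library are available. Lean on these libraries where they do the work, as an engineer would, in place of code of your own. Each camera call takes 0.05 s, during which the arm holds its last target. There are 200 camera calls.

TASK

Put away the three open-ended spanners that lie on the bench, each lying flat in the pocket of the wooden tray made for its size: the longest spanner in the longest tray, the middle one in the middle tray, the shortest in the shortest tray. Leave the pliers, the screwdriver and the centre punch lying where they are.

Things in the scene. Friction and masses are not known exactly. Their poses are not given: they have to be found in the camera images.
- spanner_long: The longest, grey steel double open-ended spanner lying flat, 199 mm long, 45 mm over its wider head, 8 mm thick; straight flat shank 18 mm wide, its top face 8 mm above the underside, between the heads. Origin: centre of its length and width, on its underside (table height at the start). Own y axis along its length, z up. Loose, about 0.12 kg. It lies roughly along world x, turned by up to 0.28 rad.
- spanner_mid: The middle-sized, grey steel double open-ended spanner lying flat, 164 mm long, 35 mm over its wider head, 8 mm thick; straight flat shank 14 mm wide, its top face 7 mm above the underside, between the heads. Origin: centre of its length and width, on its underside (table height at the start). Own y axis along its length, z up. Loose, about 0.12 kg. It lies roughly along world x, turned by up to 0.28 rad.
- spanner_short: The shortest, dark steel double open-ended spanner lying flat, 136 mm long, 26 mm over its wider head, 8 mm thick; straight flat shank 10 mm wide, its top face 7 mm above the underside, between the heads. Origin: centre of its length and width, on its underside (table height at the start). Own y axis along its length, z up. Loose, about 0.12 kg. It lies roughly along world x, turned by up to 0.28 rad.
- tray_long: Longest of three wooden tool trays (pale rails, darker base), fixed, 245 x 79 mm, 15 mm high. Open pocket 217 mm long (own y) x 59 mm wide (own x), centred; its floor 6 mm above the bench, rails 9 mm higher. A 50 mm gap in both side rails at mid length is for fingers. For the longest spanner, either way round. Origin: centre of the underside; z up. Lies along world x, turned up to 0.12 rad.
- tray_mid: Middle-sized of three wooden tool trays (pale rails, darker base), fixed, 210 x 69 mm, 15 mm high. Open pocket 182 mm long (own y) x 49 mm wide (own x), centred; its floor 6 mm above the bench, rails 9 mm higher. A 50 mm gap in both side rails at mid length is for fingers. For the middle-sized spanner, either way round. Origin: centre of the underside; z up. Lies along world x, turned up to 0.12 rad.
- tray_short: Shortest of three wooden tool trays (pale rails, darker base), fixed, 182 x 60 mm, 15 mm high. Open pocket 154 mm long (own y) x 40 mm wide (own x), centred; its floor 6 mm above the bench, rails 9 mm higher. A 50 mm gap in both side rails at mid length is for fingers. For the shortest spanner, either way round. Origin: centre of the underside; z up. Lies along world x, turned up to 0.12 rad.
- pliers: Combination pliers with blue grips, 163 x 60 x 15 mm, loose, lying in the same row as the spanners and trays. Origin: centre of its underside, own y along its length. To be left alone.
- screwdriver: Screwdriver with a black handle, 171 mm long, 44 mm high at the handle, loose, lying across the bench on the robot's side of the row. Origin: centre of its underside, own y along its length. To be left alone.
- punch: Dark steel centre punch, 113 mm long, 13 mm thick, loose, lying across the bench on the robot's side of the row. Origin: centre of its underside, own y along its length. To be left alone.
Not all that is in view belongs to the job. Several things have the shape of the spanner_short; the one meant has the colours described above.

How it is judged (in metres and radians):
At the end, for the whole second after the job is handed in: Each spanner lies released and at rest on the pocket floor (3.5 mm) of its own size's tray: centre within 12 mm across and 14 mm along, within 0.16 rad lengthwise (either way round), flat within 0.05 rad. Pliers, screwdriver, punch within 25 mm of their start (x of spanner_long in the frame of tray_long between -0.012 and 0.012 m and y of spanner_long in the frame of tray_long between -0.014 and 0.014 m and z of spanner_long in the frame of tray_long between 0.003 and 0.0095 m and angle between the y axis of spanner_long and the y axis of tray_long, either way round below 0.16 rad and angle between each of spanner_long, spanner_mid, spanner_short's own z axis and vertical below 0.05 rad and linear speed of each of spanner_long, spanner_mid, spanner_short below 0.02 m/s and angular speed of each of spanner_long, spanner_mid, spanner_short below 0.2 rad/s and contact force between each of spanner_long, spanner_mid, spanner_short and the fingers below 0.05 N and x of spanner_mid in the frame of tray_mid between -0.012 and 0.012 m and y of spanner_mid in the frame of tray_mid between -0.014 and 0.014 m and z of spanner_mid in the frame of tray_mid between 0.003 and 0.0095 m and angle between the y axis of spanner_mid and the y axis of tray_mid, either way round below 0.16 rad and x of spanner_short in the frame of tray_short between -0.012 and 0.012 m and y of spanner_short in the frame of tray_short between -0.014 and 0.014 m and z of spanner_short in the frame of tray_short between 0.003 and 0.0095 m and angle between the y axis of spanner_short and the y axis of tray_short, either way round below 0.16 rad); the robot touches nothing.
It fails at once if the pliers shifted by more than 25 mm (distance of pliers from where it was at the start of the episode above 0.025 m).
It fails at once if the screwdriver shifted by more than 25 mm (distance of screwdriver from where it was at the start of the episode above 0.025 m).
It fails at once if the centre punch shifted by more than 25 mm (distance of punch from where it was at the start of the episode above 0.025 m).
It also fails if it takes over 90 s, if anything falls off the work surface, if the arm or the gripper's body presses on something with over 40 N, if the wrist force passes 120 N, or if a joint passes its speed limit or range.

## Working session

There is one attempt and no reset: what is moved stays moved. The work goes in short steps, each a Python script; the robot and the scene stay as the last script left them, time stands still between calls to the robot, and variables do not carry over. Pictures are saved under pics/ and viewed, at most 14 in all, crops included, and the job is handed in when it is done.

```bash
ls; mkdir -p pics
python3 - <<'E'
from rig import bot
import cv2,numpy as np
for n in("top","scene"):
    c=bot.read_camera(n); cv2.imwrite(f"pics/{n}0.png",c["image"]); np.savez(f"{n}0.npz",**c)
    print(n,c["fovy"],c["cx"],c["cy"],c["eye"],c["attitude"])
print(bot.read_state()["tool_rot"],bot.tip_reach)
E
```

```text
pics
top 42.22490692273797 326.5283648427157 238.45676297023476 [ 284.78038282   15.21669924 1464.32402799] [-0.03058216  0.70733483 -0.70532339  0.03551173]
scene 57.60025793849421 318.23237097753815 242.28182548007115 [-153.66384358 -619.79032615  591.78047595] [-0.45278769  0.8175047  -0.31075547  0.17349469]
[-8.75817516e-05  1.33494692e-01  9.91049398e-01 -5.01117217e-04] 19.0
```

View pics/top0.png

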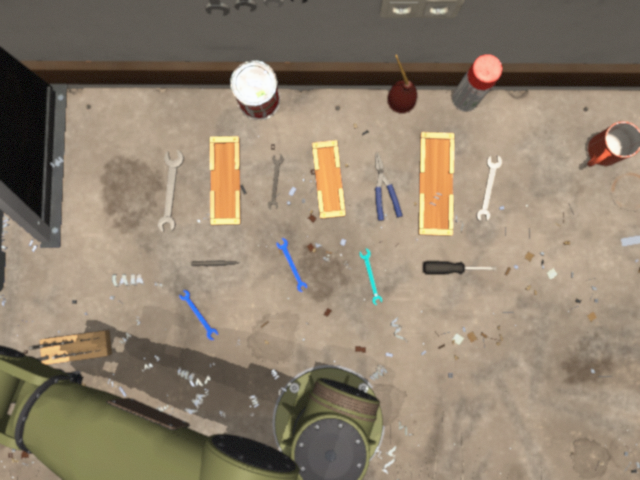

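View pics/scene0.png

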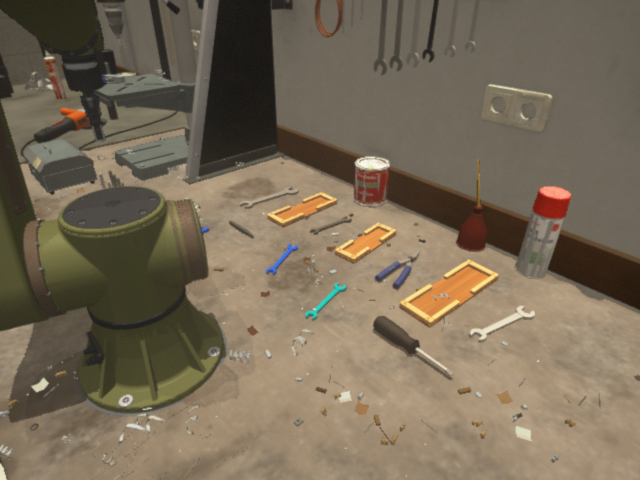

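The top view has +x up and +y left. The long spanner is at about (171,190), the dark short one at (276,181) and the mid one at (490,188). The mid tray is at (225,180), the short tray at (328,179) and the long tray at (436,184). The blue and cyan spanners are decoys. Next I'll segment these by height and colour.

```bash
cat > vis.py <<'E'
import cv2,numpy as np
from scipy.spatial.transform import Rotation as R
def rays(c,uv):
    f=240/np.tan(np.radians(float(c["fovy"]))/2); uv=np.atleast_2d(uv).astype(float)
    d=np.c_[(uv[:,0]-c["cx"])/f,(uv[:,1]-c["cy"])/f,np.ones(len(uv))]
    q=c["attitude"]; return d@R.from_quat([q[1],q[2],q[3],q[0]]).as_matrix().T
def onplane(c,uv,z):
    d=rays(c,uv); e=np.array(c["eye"]); return e+d*((z-e[2])/d[:,2])[:,None]
def height(c):
    v,u=np.mgrid[:480,:640]; d=rays(c,np.c_[u.ravel(),v.ravel()])
    return (c["eye"][2]+d[:,2]*c["depth"].ravel()).reshape(480,640)
def rect(pts):
    "centre, long-axis angle, sizes (world xy, mm) of a set of points"
    (c,(w,h),a)=cv2.minAreaRect(pts[:,:2].astype(np.float32))
    if w<h: w,h,a=h,w,a+90
    return np.array(c),(np.radians(a)+np.pi/2)%np.pi-np.pi/2,(w,h)
E
python3 - <<'E'
import cv2,numpy as np
from vis import *
c=dict(np.load("top0.npz")); H=height(c)
b=H[230:330,320:420]; print(np.median(b),b.std(),(c["depth"]==0).mean())
print(H[190:194,165:178].round(1)); print(H[160:163,430:445].round(1))
im=c["image"]; crop=im[120:245,150:520]
x=cv2.resize(crop,None,fx=2.16,fy=2.16,interpolation=cv2.INTER_CUBIC)
h=np.clip((H[120:245,150:520]+5)*12,0,255).astype(np.uint8)
h=cv2.cvtColor(cv2.resize(h,(x.shape[1],x.shape[0]),interpolation=cv2.INTER_NEAREST),cv2.COLOR_GRAY2BGR)
cv2.imwrite("pics/crop1.png",np.vstack([x,h]))
E
```

```text
1.2081170237967171 93.55540717802029 0.003922526041666667
[[ 1.3 -3.   9.7 10.4  6.8  5.9 12.1  2.3  3.4  1.6  7.8  5.6  3.1]
 [ 3.5 -7.8 12.  14.4  4.9  1.7  4.9  9.4  7.3 -1.6  2.3  4.5  5.4]
 [ 0.6 -2.3  8.  11.3  6.3  6.8  9.4  5.7  2.2 -2.   2.6  6.9  0.7]
 [ 1.2  5.5  7.1  9.4  8.1 10.2 11.2  5.5  2.1  2.4 -1.6  1.3  4.5]]
[[ 1.2100e+01  7.5000e+00  3.8000e+00  3.4000e+00  5.6000e+00  4.0000e+00
   9.5000e+00  6.2000e+00  1.0500e+01  5.0000e+00  3.9000e+00  1.0400e+01
   8.6000e+00  7.8000e+00  1.1900e+01]
 [ 1.2000e+00  1.0200e+01  5.8000e+00  4.3000e+00  3.4000e+00  5.3000e+00
   6.7000e+00  1.4000e+00  7.4000e+00 -1.0000e-01  1.4643e+03  1.4200e+01
  -0.0000e+00  9.0000e+00  4.2000e+00]
 [ 8.0000e+00  2.1000e+00  1.0700e+01  4.8000e+00  6.1000e+00  6.3000e+00
   4.4000e+00  2.1000e+00  6.9000e+00  1.6000e+01  1.1800e+01  8.9000e+00
   1.2000e+00  1.1100e+01  8.5000e+00]]
```

View pics/crop1.png

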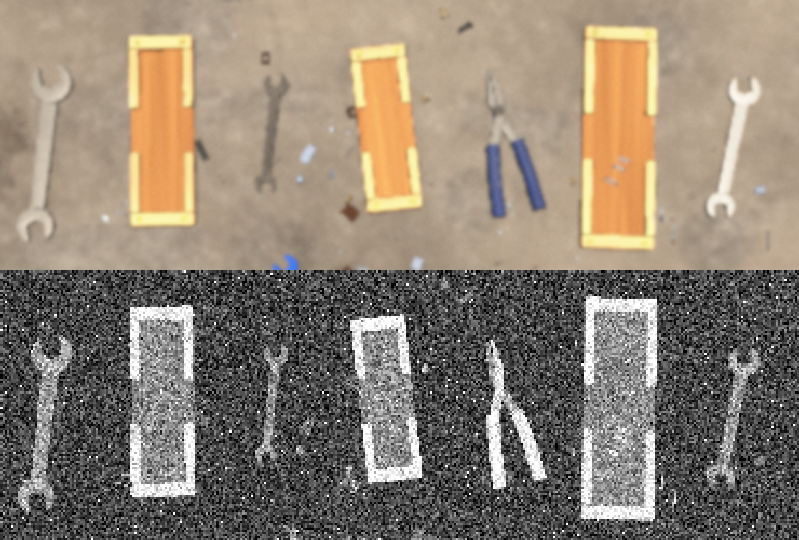

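The crop shows all six targets clearly, and the height map separates them, so averaging depth frames will give clean masks.

```bash
cat >> vis.py <<'E'
BOX=dict(spanner_long=(150,140,195,242,8),spanner_short=(260,145,292,218,8),spanner_mid=(470,146,510,230,8),
 tray_mid=(200,126,250,234,15),tray_short=(304,130,352,226,15),tray_long=(410,122,464,244,15))
def avgtop(bot,n=16):
    L=[bot.read_camera("top") for _ in range(n)]
    c=L[0]; D=np.array([l["depth"] for l in L]); D[D==0]=np.nan
    c["depth"]=np.nan_to_num(np.nanmedian(D,0)); return c
def locate(c,box,thr=4):
    x0,y0,x1,y1,z=box; H=height(c); k=4
    h=H-np.median(H[130:240,150:520][np.abs(H[130:240,150:520])<6])+.0
    roi=cv2.resize(np.where(c["depth"]>0,h,0)[y0:y1,x0:x1].astype(np.float32),None,fx=k,fy=k,interpolation=cv2.INTER_LINEAR)
    m=(roi>(thr if z<10 else 10)).astype(np.uint8)
    cs=cv2.findContours(m,cv2.RETR_EXTERNAL,cv2.CHAIN_APPROX_NONE)[0]
    pts=np.vstack([q for q in cs if cv2.contourArea(q)>150])[:,0].astype(float)
    return rect(onplane(c,(pts+.5)/k-.5+[x0,y0],z))
E
python3 - <<'E'
from vis import *
from rig import bot
import json
c=avgtop(bot); np.savez("top1.npz",**c); out={}
for n,b in BOX.items():
    p,a,s=locate(c,b); out[n]=[*map(float,p),float(a)]; print(n,p.round(1),round(a,3),np.round(s,1))
json.dump(out,open("poses.json","w"))
print(bot.read_state()["clock"])
E
```

```text
spanner_long [534.8 375.7] -0.064 [197.5  45.1]
spanner_short [557.8 127.7] 0.169 [127.6  53.3]
spanner_mid [ 543.2 -380.8] -0.204 [162.1  36.2]
tray_mid [559. 247.] 0.024 [210.6  69.6]
tray_short [562.6   1.6] 0.112 [182.6  60.4]
tray_long [ 553.  -253.8] -0.033 [245.6  79.8]
0.9
```

```bash
sed -i 's/(260,145,292,218,8)/(262,148,288,214,8)/; s/pts=np.vstack.*/pts=max(cs,key=cv2.contourArea)[:,0].astype(float)/' vis.py
python3 - <<'E'
from vis import *
import json
c=dict(np.load("top1.npz")); out={}
for n,b in BOX.items():
    p,a,s=locate(c,b); out[n]=[*map(float,p),float(a)]
    # shank axis: centre line of points
    if 's'==n[0]:
        for t in (3,4): print(n,[np.round(v,3) for v in locate(c,b,t)])
        x0,y0,x1,y1,z=b; H=height(c)[y0:y1,x0:x1]; v,u=np.nonzero(H>4.5)
        P=onplane(c,np.c_[u+x0,v+y0],z)[:,:2]; d=np.array([np.cos(a),np.sin(a)]); Q=P-p
        s=Q@d; w=Q@[-d[1],d[0]]; k=(abs(s)<45)&(abs(w)<12)
        print("  shank slope, offset",np.polyfit(s[k],w[k],1).round(3))
json.dump(out,open("poses.json","w"))
E
```

```text
spanner_long [array([534.772, 375.684]), np.float64(-0.066), array([197.607,  45.546])]
spanner_long [array([534.77 , 375.664]), np.float64(-0.064), array([197.473,  45.05 ])]
  shank slope, offset [-0.019  0.689]
spanner_short [array([557.268, 127.331]), np.float64(-0.07), array([134.798,  27.462])]
spanner_short [array([557.56 , 127.574]), np.float64(-0.074), array([134.22 ,  26.361])]
  shank slope, offset [-0.025  0.586]
spanner_mid [array([ 543.05 , -380.811]), np.float64(-0.2), array([162.663,  36.979])]
spanner_mid [array([ 543.227, -380.79 ]), np.float64(-0.204), array([162.129,  36.177])]
  shank slope, offset [-0.02   1.446]
```

```bash
cat > job.py <<'E'
import json,numpy as np
from vis import *
from rig import bot
def att(a):  # tool down, tool x opposite the long axis at yaw a, tool y across it
    q=R.from_matrix(np.array([[-np.cos(a),-np.sin(a),0],[-np.sin(a),np.cos(a),0],[0,0,-1]]).T).as_quat()
    return [q[3],q[0],q[1],q[2]]
P=json.load(open("poses.json")); UP=130
def put(size,shank):
    x,y,a=P["spanner_"+size]; q=att(a-.02)
    bot.move_gripper(shank+22)
    bot.move_to([x,y,UP],q); bot.servo_line([x,y,40],q,speed=200)
    hit=bot.servo_line([x,y,10],q,speed=25,until_force=5)
    z=bot.read_state()["ee_pos"][2]; print("touch",hit,round(z,2))
    zg=z+3.5; bot.servo_line([x,y,zg],q,speed=30)
    bot.move_gripper(0,40); s=bot.read_state()
    print("width",s["grip_width"],"force",s["grip_force"],s["ft_force"],"tcp",np.round(s["ee_pos"],1))
    if s["grip_width"]<shank-4: raise SystemExit("missed")
    bot.servo_line([x,y,UP],q,speed=150)
    x,y,a=P["tray_"+size]; q=att(a-.0)
    bot.move_to([x,y,UP],q); print("held",bot.read_state()["grip_width"])
    bot.servo_line([x,y,zg+25],q,speed=150)
    hit=bot.servo_line([x,y,zg+6],q,speed=25,until_force=6)
    s=bot.read_state(); print("placed",hit,round(s["ee_pos"][2]-zg,2),s["grip_width"])
    bot.move_gripper(shank+18); bot.servo_line([x,y,UP],q,speed=120)
    print("clock",bot.read_state()["clock"])
E
python3 -c "
from job import *
put('long',18)
cv2.imwrite('pics/a.png',bot.read_camera('scene')['image'])"
```

```text
touch True 17.57
width 16.928331771843578 force 39.24927055835724 [-0.1279172   0.55348124  0.33197132] tcp [534.8 375.7  21.1]
held 17.141757210946476
placed True 11.91 16.728346672616233
clock 10.75
```

View pics/a.png

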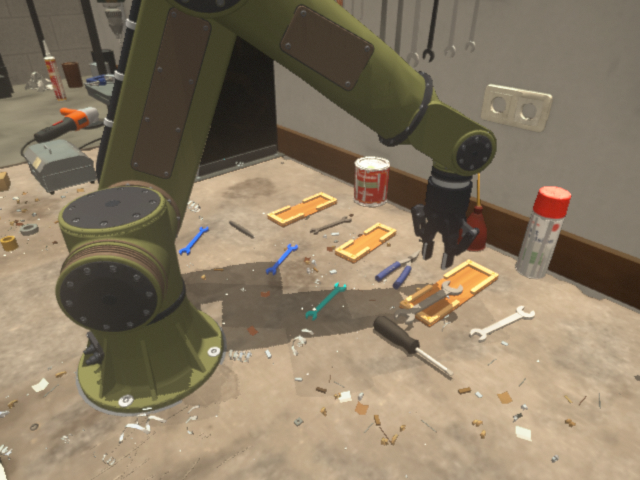

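The long spanner isn't seated. It lies across the robot-side end rail of the long tray, around (430,305). I'll move clear and look from above.

Run:
```python
from job import *
bot.move_to([450,120,220],att(0))
c=avgtop(bot,10); np.savez("top2.npz",**c)
x=cv2.resize(c["image"][110:260,370:520],None,fx=4,fy=4,interpolation=cv2.INTER_CUBIC)
H=height(c); print(np.round(H[150:250:4,420:455:3],0).astype(int))
cv2.imwrite("pics/b.png",x)
```

```text
[[ 5 16  8  5  9  8  8  7  6  6 16 15]
 [11 16  7  8  8  7  6  6  8  8 14 17]
 [11 14  6  7  8  6  9  6  8  5 17 14]
 [12 14  7  6  5  7  6  8  7  7 14 15]
 [13 14  8  5  8  7  7  8  4  6 16 16]
 [14 14  9  8  8  5  8  7  6  8 17 14]
 [ 8  6  9  9  8  6  8 17  7  8  8  0]
 [ 7  6  8 17  7  6  6 19 16  8  6  0]
 [ 7  6  7 14  8  7  5 17 14  7  7  1]
 [ 7  9  6 17 17 18 17 16  7  6  9 -1]
 [ 7  9  6  7 15 15 18  8  5  6  6 -2]
 [16 15  8  9 15 18 18 14  7  6 14  3]
 [16 16  7  8 13 18 20  6  7  9 17  2]
 [16 15  7  6 12 17 20  6  7  8 14  1]
 [14 16  8  8  7 17 16  5  7  6 16  0]
 [15 15  7  7  7 21 19  7  6  6 15  0]
 [14 15  7  8  8 18 22  6  6  7 14  0]
 [17 14  8  7  4 20 21  9  8  8 14  0]
 [15 15  6  8  7 21 22  7  6  7 16  2]
 [17 12  6  7  7 21 22  5  6  7 18  2]
 [15 17 17 17 17 24 23 14 15 16 17  0]
 [15 15 15 14 15 24 24 16 18 15 15 -1]
 [ 2  2  0 -1 -1 23 24 -2  1  1  3  1]
 [ 3  2  0  1 26 27 26 25  0 -1  1  1]
 [ 2 -1  0 27 26  1  0 25 25  2  0  2]]
```

View pics/b.png

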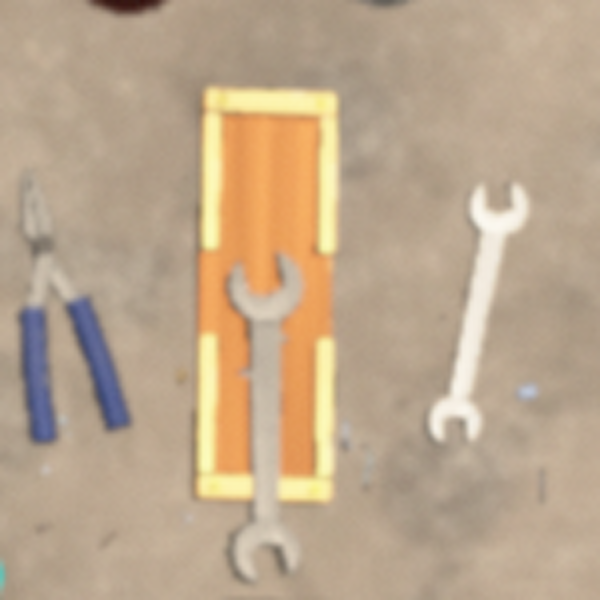

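The spanner sits about 73 mm too near the robot, with its near head over the end rail. Before regrasping I'll check the top calibration against the scene camera and the arm's own position.

Run:
```python
from vis import *
t=dict(np.load("top0.npz")); s=dict(np.load("scene0.npz"))
print("base top",onplane(t,[[328,425]],0).round(0))
# outer tray corners in the scene view -> z=15
print("tray_long scene",onplane(s,[[401,300],[429,323],[498,270],[470,261]],15).mean(0).round(0))
print("spanner_mid scene",onplane(s,[[471,335],[534,311]],8).mean(0).round(0))
print("tray_mid scene",onplane(s,[[266,209],[337,202]],15).mean(0).round(0))
from rig import bot
c=bot.read_camera("scene"); st=bot.read_state()
p=np.array(st["ee_pos"])+[0,0,-15]; q=c["attitude"]
d=R.from_quat([q[1],q[2],q[3],q[0]]).as_matrix().T@(p-c["eye"]); f=240/np.tan(np.radians(c["fovy"])/2)
uv=(c["cx"]+f*d[0]/d[2],c["cy"]+f*d[1]/d[2]); print(p,uv)
im=c["image"].copy(); cv2.circle(im,(int(uv[0]),int(uv[1])),4,(0,0,255),1); cv2.imwrite("pics/c.png",im)
```

```text
base top [[-9.  1.  0.]]
tray_long scene [ 557. -255.   15.]
spanner_mid scene [ 543. -384.    8.]
tray_mid scene [560. 249.  15.]
[450.03494236 119.93984609 204.98806398] (np.float64(300.07029535341724), np.float64(165.91018995578798))
```

View pics/c.png

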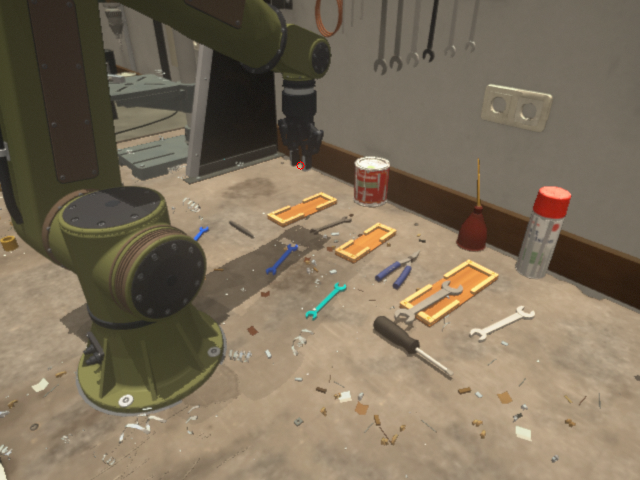

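The two cameras agree and the TCP projects onto the fingertips at (300,166), so the spanner slipped lengthwise in the jaws. I'll regrasp it harder at its centre, between the rails, and take pictures while it's held.

Run:
```python
from job import *
c=dict(np.load("top2.npz"))
cr=lambda u,v:[370+u/4,110+v/4]
A,B,C=onplane(c,[cr(266,335),cr(266,515),cr(267,417)],19)
a=np.arctan2(*(A-B)[[1,0]]); print(a,A,B,C)
x,y=C[:2]; q=att(a)
bot.move_gripper(25); bot.move_to([x,y,110],q); bot.servo_line([x,y,50],q,speed=150)
print(bot.servo_line([x,y,29.5],q,speed=25,until_force=5)); print(bot.read_state()["ee_pos"])
bot.move_gripper(0,100); s=bot.read_state(); print(s["grip_width"],s["grip_force"],s["ft_force"])
bot.servo_line([x,y,80],q,speed=60)
s=bot.read_state(); print(s["grip_width"],s["ft_force"],s["clock"])
im=bot.read_camera("scene")["image"][200:380,340:580]; im2=bot.read_camera("top")["image"][120:270,380:500]
cv2.imwrite("pics/d.png",np.hstack([cv2.resize(im,(600,450)),cv2.resize(im2,(200,250))[:250].copy() if 0 else cv2.copyMakeBorder(cv2.resize(im2,(200,250)),0,200,0,0,0)]))
```

```text
-0.014021646445009403 [ 526.87902871 -253.35381011   19.        ] [ 420.46667611 -251.86163593   19.        ] [ 478.22426633 -253.25903924   19.        ]
False
[ 478.30176689 -253.29496409   29.61913485]
14.96876710381476 98.02511215209961 [-0.80144138  0.04969988  5.43829894]
15.024952293322054 [-1.29328794 -0.01560581 -0.66727743] 17.2417
```

View pics/d.png

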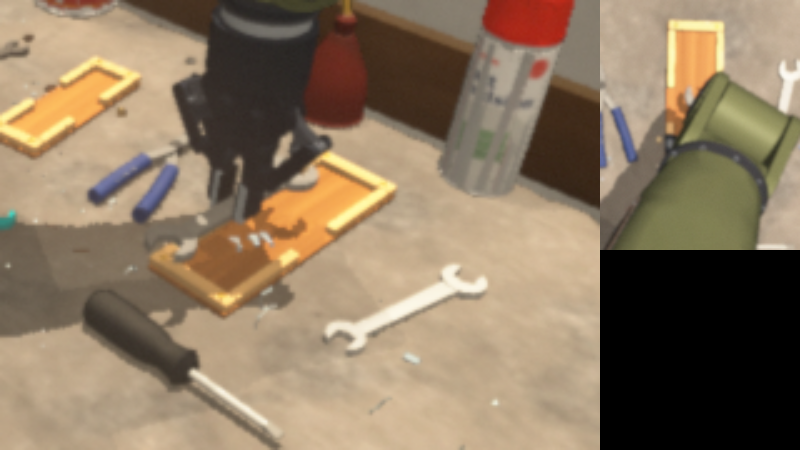

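This time the spanner is held near its middle, with heads at about (305,175) and (180,250) in the crop. I'll move it slowly along to the tray centre and set it down.

Run:
```python
from job import *
x,y,a=P["tray_long"]; q=att(a)
bot.servo_line([x,y,80],q,speed=60)
bot.servo_line([x,y,40],q,speed=60)
print(bot.servo_line([x,y,25],q,speed=20,until_force=12),bot.read_state()["ee_pos"])
bot.move_gripper(36); bot.servo_line([x,y,110],q,speed=80)
bot.move_to([450,50,220],att(0))
c=avgtop(bot,10); np.savez("top3.npz",**c); H=height(c); print(bot.read_state()["clock"])
print(np.round(H[140:236:6,424:452:3]).astype(int))
cv2.imwrite("pics/e.png",cv2.resize(c["image"][110:260,370:520],None,fx=4,fy=4,interpolation=cv2.INTER_CUBIC))
```

```text
True [ 479.73748858 -251.44952924   29.88527049]
22.175
[[16  7  5  8  7  7  6  7  7 16]
 [15  6  7  9  5  8  7  6  6 16]
 [16  8  5  9  7  7  7  7  7 16]
 [16  6  6  8  8  7 10  6  7 17]
 [17 10  8  7  5  6  6  6  9 14]
 [13  7  7  7  7  7  6  7  7 15]
 [ 6  8 17  5  5 10 16  6  6  8]
 [ 6 16 15  7  5 16 15 15  7  7]
 [ 6  7 12 18 20 16  7  7  6  8]
 [ 7  6  8 18 16 18  7  8  6 16]
 [ 7  6  6 19 17 18  7  9  9 18]
 [ 9  6  6 19 21 17  9  7  7 16]
 [ 7  7  7 21 18 22  7  7  8 16]
 [ 6  8 10 21 20 22  7  7 11 15]
 [ 8  7  7 21 25 22  7  7 13 17]
 [17 15 18 24 22 22 17 16 16 15]]
```

View pics/e.png

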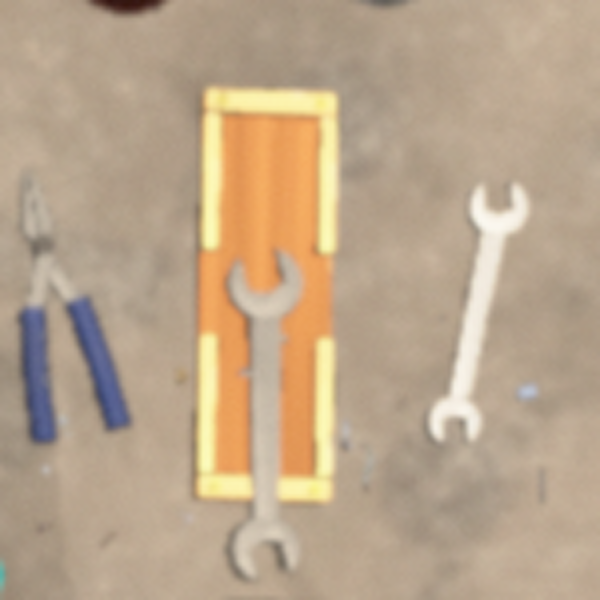

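Spanner and arm agree. The fault was in my tray pose: switching to "largest contour only" kept only part of each tray's rail frame. I'll restore the first-run tray poses and redo the placement.

Run:
```python
import json
P=json.load(open("poses.json")); print(P)
P.update(tray_mid=[559,247,.024],tray_short=[562.6,1.6,.112],tray_long=[553,-253.8,-.033])
json.dump(P,open("poses.json","w"))
from job import *
x0,y0,q0=479.3,-252,att(-.02)
bot.move_gripper(25); bot.move_to([x0,y0,110],q0); bot.servo_line([x0,y0,50],q0,speed=150)
print(bot.servo_line([x0,y0,29.5],q0,speed=25,until_force=5))
bot.move_gripper(0,80); print(bot.read_state()["grip_width"])
bot.servo_line([x0,y0,80],q0,speed=100)
x,y,a=P["tray_long"]; q=att(a)
bot.servo_line([x,y,80],q,speed=100)
bot.servo_line([x,y,40],q,speed=100)
print(bot.servo_line([x,y,25],q,speed=20,until_force=12),bot.read_state()["ee_pos"])
bot.move_gripper(36); bot.servo_line([x,y,110],q,speed=100)
bot.move_to([450,50,220],att(0))
c=avgtop(bot,6); np.savez("top3.npz",**c); H=height(c); print(bot.read_state()["clock"])
print(np.round(H[140:236:6,424:452:3]).astype(int))
cv2.imwrite("pics/f.png",cv2.resize(c["image"][110:260,370:520],None,fx=4,fy=4,interpolation=cv2.INTER_CUBIC))
```

```text
{'spanner_long': [534.770263671875, 375.6644592285156, -0.06356259784330298], 'spanner_short': [557.5599365234375, 127.57417297363281, -0.07407995362024344], 'spanner_mid': [543.2267456054688, -380.7904052734375, -0.20364114275594503], 'tray_mid': [494.3506164550781, 245.43862915039062, 0.023722531851179562], 'tray_short': [505.39410400390625, -4.8873291015625, 0.1118762348904343], 'tray_long': [479.7052001953125, -251.41763305664062, -0.02361637991460519]}
False
15.484105661660356
True [ 552.97374559 -253.86012102   25.62188337]
31.1417
[[15  5  7 10  7  8  8  4  5 12]
 [15  6 15  7  7  7 14 16  6 16]
 [16  8 15 15  7 14 15 15  8 17]
 [17  9  6 15 15 16  9  5  7 16]
 [16  9  5 14 17 17  3  5  9 15]
 [16  8  7 15 13 13  9  7  7 17]
 [ 6  7  7 16 11 15  6  6  7  5]
 [ 8  7  8 15 16 16  9  5  8  5]
 [ 7  8  7 14 14 16  9  5  9  9]
 [ 7  6  8 15 16 15  8  8  9 17]
 [ 7  8  8 14 13 13  6  6  6 17]
 [ 7  7  7 14 16  8  7  5  7 16]
 [ 5  6 13 15 15 20 16  7  5 19]
 [ 5  5 15 10  8  8 16  7 12 17]
 [ 9  4  7 12  7  8  8  6 10 16]
 [19 16 16 16 15 13 16 16 15 17]]
```

View pics/f.png

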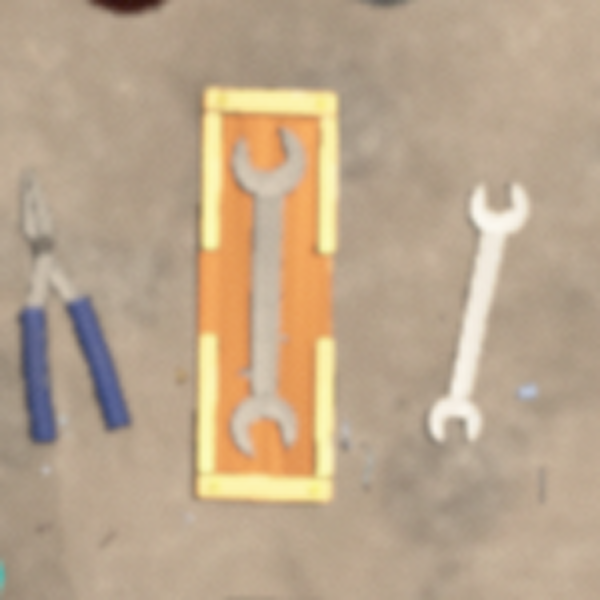

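The long spanner lies flat in its tray: centre (268,291) against the tray's (267,293), top uniformly at about 15 mm. Now the other two.

Run:
```python
from job import *
put('mid',14); put('short',10)
bot.move_to([300,-350,250],att(0))
c=avgtop(bot,8); np.savez("top4.npz",**c); H=height(c)
for n in("tray_mid","tray_short"):
    x0,y0,x1,y1,_=BOX[n]; print(np.round(H[y0+16:y1-16:8,x0+8:x1-8:3]).astype(int))
x=cv2.resize(c["image"][120:245,150:520],None,fx=2.16,fy=2.16,interpolation=cv2.INTER_CUBIC)
y=cv2.resize(c["image"][120:245,190:375],(799,540),interpolation=cv2.INTER_CUBIC)[:,:]
cv2.imwrite("pics/g.png",np.vstack([x,cv2.resize(y,(799,330))])); print(bot.read_state()["clock"])
```

```text
touch True 18.04
width 12.632223907199334 force 39.40401256084442 [-0.37002338 -0.0994307   0.41596381] tcp [ 543.2 -380.8   21.5]
held 12.343875398218758
placed True 5.87 12.379849580038233
clock 40.975
touch True 18.42
width 8.88622593874786 force 39.06322538852692 [-0.64701723  0.56468452  1.49017758] tcp [557.5 127.6  21.9]
held 8.8822049620164
placed True 5.91 9.221658701964646
clock 48.0
[[ 2 15 15 13 14 15 14 15 12 16 16  0]
 [ 0 17  9  8  8  6  5 15  7 16 15  3]
 [ 0 18 11  6 17 16 13 15  4 16 14  2]
 [ 0 15 11  8  6 13 15  7  6 17 16  0]
 [ 1  8  7  8  6 12 14  8  6  6  9  1]
 [-2  7  9  8  6 16 12  7  8  5  6 -1]
 [ 2  4  5  5  6 14 15  6  5  4 15  2]
 [ 1 15 15  8  7 14 14  6  8 14 16  0]
 [ 3 17 13  8 13 15 15 17  6 14 15  2]
 [12 18 16  6  9 13  7  8  6  7 20 -3]]
[[15 18 15 16 17 14 16 12 16 -1  0]
 [ 1 14  6 11  7  6 16  6 14  2 -1]
 [-1 16  6  7 13 13  7  7 17 14  0]
 [ 4  6  9  7  7 15  7  6  6  8  2]
 [ 1  3  6  7  8 12 12  7  5  7 -3]
 [ 0  2  7  6  7 11 14  5  5  7 -2]
 [ 1  1 16 15  8  8 14  7  8 16 17]
 [ 0  0  5 16  9 15  8  4  6  6 15]]
50.0667
```

View pics/g.png

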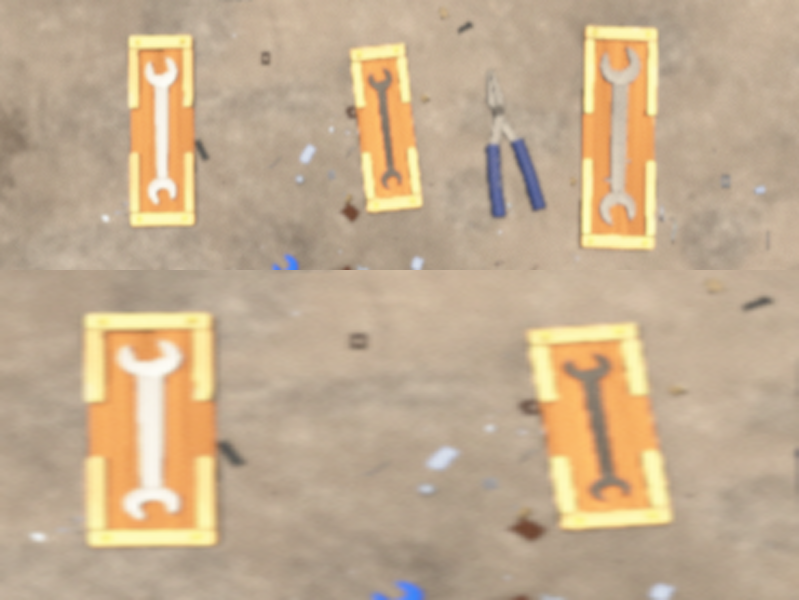

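All three spanners lie flat and centred in their trays, near (161,130), (386,128) and (619,137) in the upper strip. The pliers haven't moved, so I'm handing in.

```bash
python3 -c "
from rig import bot
print(bot.finish_job())"
```

```text
the job is handed in; nothing more can be done
None
```

I put all three spanners flat and centred in their own trays and handed the job in after about 50 s; the pliers hadn't moved in the last picture, and the arm went nowhere near the screwdriver and punch, though I didn't re-measure them.

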